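# Close down the drive wiper

### The job

The wiping batch is done: move every drive carrier from the catch tray into the white tote, each lying flat on the tote's floor with its grip upwards. Then press the cleaner canister's nozzle cap right down to puff the open contact bay and let it spring back up, and after that lower the aluminium cover plate over the two dowel pins of the wiping unit so that it lies fully home and flush on the deck. Leave the mug and the carton where they are.

Things in the scene. Friction and masses are not known exactly. Their poses are not given: they have to be found in the camera images.
- carrier0: drive carrier (two to four are present, the rest absent): dark flat steel body 100 (x) x 64 (y) x 18 mm, on top a central upright black grip rib 56 mm long (x), 14 mm thick (y), from 18 to 48 mm height. Origin: centre of the underside, z up. 0.15 to 0.31 kg. Starts in the catch tray.
- carrier1: drive carrier (two to four are present, the rest absent): dark flat steel body 100 (x) x 64 (y) x 18 mm, on top a central upright black grip rib 56 mm long (x), 14 mm thick (y), from 18 to 48 mm height. Origin: centre of the underside, z up. 0.15 to 0.31 kg. Starts in the catch tray.
- carrier2: drive carrier (two to four are present, the rest absent): dark flat steel body 100 (x) x 64 (y) x 18 mm, on top a central upright black grip rib 56 mm long (x), 14 mm thick (y), from 18 to 48 mm height. Origin: centre of the underside, z up. 0.15 to 0.31 kg. Starts in the catch tray.
- carrier3: drive carrier (two to four are present, the rest absent): dark flat steel body 100 (x) x 64 (y) x 18 mm, on top a central upright black grip rib 56 mm long (x), 14 mm thick (y), from 18 to 48 mm height. Origin: centre of the underside, z up. 0.15 to 0.31 kg. Starts in the catch tray.
- tray: fixed grey catch tray, 250 (x) x 180 (y) mm outside, floor and walls 5 mm thick, rim 20 mm high; at its +x end stands a grey outfeed housing 60 mm deep, 180 mm wide and 100 mm high (from x = 126 to 186 mm). Origin: centre of the tray's underside on the bench. It stands on the left or on the right of the wiping unit.
- tote: fixed white open tote, 270 (x) x 190 (y) x 55 mm high outside, walls and floor 5 mm thick; there is room for four carriers side by side, two by two, long sides along the tote's x. Origin: centre of the underside on the bench. It stands on the side opposite to the tray.
- tote_in (a point): centre of the tote's inner floor, 5 mm above the bench; axes as the tote's
- machine: fixed black wiping unit on the bench. Front deck 170 (x) x 210 (y) mm, 60 mm high, with the open contact bay; behind it (from x = +85 to +245 mm) a housing 85 mm high. Two upright steel dowel pins, 10 mm in diameter, stand on the deck at x = 0, y = -65 and +65 mm; they rise 22 mm above the deck, the top 7 mm tapered to 4 mm diameter. Origin: centre of the deck, at bench height.
- seat (a point): point midway between the two pins on the deck surface (60 mm above the bench); axes as the unit's. The plate's origin must end here.
- plate: aluminium cover plate 110 (x) x 170 (y) x 8 mm, two through holes of 12 mm diameter at x = 0, y = -65 and +65 mm; on top a central upright black grip rib 70 mm long (y), 14 mm thick (x), from 8 to 48 mm height. Origin: centre of the underside, z up. 0.32 to 0.48 kg. Starts flat on the bench in front of the wiping unit; either way round (half a turn) fits.
- cap_top (a point): centre of the top face of the white nozzle cap, 34 mm in diameter, on the aluminium cleaner canister (56 mm diameter) that is clamped upright on the bench about 155 mm to the +y side of the wiping unit's centre; the top is 154 mm above the bench when up. Moves down with the cap.
- cap (a joint): travel of the cap in m: 0 up, 0.010 right down; pressed vertically; spring 3 N at the start, 9 N fully down; springs back by itself
- mug: bystander: white mug, 76 mm wide, 90 mm high; origin at its underside
- carton: bystander: cardboard carton 70 x 100 x 50 mm beyond the tray or tote; origin at its underside
Not all that is in view belongs to the job. What is shaped like the carrier3 but yellow is not meant.

How it is judged:
By the outcome, as a careful person would: the job done as asked, in the order asked, and still so for the second after the job is handed in, with the robot touching nothing.
Of carrier0, carrier1, carrier2, carrier3 only 2 to 4 are there at a start; the rules pass over those that are not, and their reading is None.
At some moment in a run one of carrier0, carrier1, carrier2, carrier3, plate may be knocked a few centimetres aside while the robot is not near it.
It also fails if it takes over 210 s, if anything falls off the work surface, if the arm or the gripper's body presses on something with over 40 N, if the wrist force passes 120 N, or if a joint passes its speed limit or range.

### The arm

A 7-joint arm with a two-finger parallel gripper is mounted at the origin on the work surface. World frame = base frame: x ahead of the robot, y to its left, z up, the work surface at z = 0. Lengths are in m, angles in rad, forces in N, time in s.
With the tool pointing down it reaches from about 0.35 to 0.9 m from the base axis. Payload 8.1 kg.
Tool frame: the origin (TCP) lies midway between the tips of the shut fingers; the grasp point (between the pads) lies 19 mm behind it (hold_point_z is the distance from the TCP to the grasp point, in m); z points along the fingers, x is the direction in which the jaws open and shut, and the axes are right-handed (so a half turn about z gives the same grasp; the last joint's range is limited). The gripper opens to 92 mm and grips with 3 to 60 N. Pads are 19 mm wide; open, the fingers measure 130 mm over their backs; the gripper's body (75 mm by 190 mm) begins 47 mm behind the grasp point.
Start: joints at [-1.256, 0.434, 0.025, 1.573, -0.012, 1.134, -0.075], TCP at [0.254, 0.571, 0.227] pointing down, gripper open.
Joint ranges: [-2.62, 2.62], [-0.44, 2.09], [-1.27, 1.32], [0.08, 2.57], [-1.32, 4.46], [0.12, 2], [-2.74, 2.74]. Speed limits (rad/s): [2.22, 2.22, 3.01, 3.01, 3.14, 3.14, 3.14].

### API

Orientations are given as a unit quaternion [w, x, y, z].
In Python, from bench import observe, snapshot, camera_model, hand_in, regions_of, hold_point_z gives the robot as it stands.
- The arm moves only by the tool servo_tool, never from a script. Its argument "increments" is a list of rows, each a list of 3 entries, a list of its own where there are three numbers: the shift along the tool's x, y, z in cm, then the turn, a rotation vector about the tool's x, y, z in rad, then the closure, from 0 (fully open) to 1 (shut). In form: [[[x, y, z], [ax, ay, az], gripper], ...]. A call has 1 to 10 rows; each row shifts and turns the commanded pose from where the row before left it, along the tool's axes as they then stand; what a row does not reach is not made up. A row lasts 1/12 s, in which the tool goes at most 41.7 mm and 7.16 degrees, less where a joint would pass 70% of its speed; a pose out of reach is approached as far as the arm can. A call with a gripper value outside its range is refused whole. The fingers move at their own pace and stop on an object; the grip force is fixed at half the most. Time passes only in rows, so rows that do not move let the fingers close. It gives the time, the measured TCP pose, the force and the opening at its end, in the units of the state.
- observe(): the state, without advancing time (a new reading comes with each control period).
- snapshot(name): name is "side" or "top"; returns the picture (384x512x3 uint8, red, green, blue); there is no depth.
- camera_model(name): a dict with "fx", "fy", "cx", "cy" (pixels), "rvec" (rotation vector, rad) and "tvec" (3), from world to camera coordinates, as OpenCV has them. Camera axes: x right, y down, z forward; pixel columns grow to the right and rows downward; lengths in m; the calibration is good to about 2 mm. A picture is of the moment at which its call begins. camera_model takes no time and is no camera call.
- hand_in(): hands the job in, once; it reports no verdict.
Trained networks look in the newest picture that a camera, given by its name, has taken for a name from the list of things; names that differ only in an ending like _2 or _b are one class to them, and where a whole thing is asked for, a point or a joint stands for the part that bears it (a point fixed in the world has none). Each returns a list of dicts, best first, with "conf" (0 to 1); they miss things now and then, are a little off and sometimes report something else, mostly with a low value. They report only what shows in the picture. A call takes as long as a camera call. They do not tell look-alikes from the thing itself.
- regions_of(camera, label): "pixels" (384x512 bool, what is visible of it) and "centre" ([column, row] in pixels, amid what is visible of it).
The state is a dict: "time_s": time; "joint_positions": joint angles; "dq": joint speeds; "joint_efforts": joint torques, N m; "tcp_pos": TCP position; "eef_rot": TCP orientation; "contact_force": force on the tool from outside, world axes, zero at the start; "ft_torque": the same for the moment, N m; "finger_gap": finger opening in m.
Only numpy, scipy, OpenCV 4.12 (cv2) and the standard library are available. Lean on these libraries where they do the work, as an engineer would, in place of code of your own. Each camera call takes 0.05 s, during which the arm holds its last target. There are 200 camera calls.

## Working session

There is one attempt and no reset: what is moved stays moved. The work goes in short steps, Python scripts to look and compute and a tool call to move; the robot and the scene stay as the last step left them, time stands still between calls to the robot, and variables do not carry over. Pictures are saved under pics/ and viewed, on a budget of 14 in all, crops included, one or two more only if the job needs it, and the job is handed in when it is done.

Besides the shell and the picture viewer there is one more tool, called after "Call:" as name([rows], argument=value, ...), one row to a line, values as JSON. servo_tool: Moves the arm, as the interface text tells. Its arguments: {"type":"object","properties":{"increments":{"type":"array"}},"required":["increments"]}

```bash
ls; mkdir -p pics
python3 - <<'E'
from bench import *
import cv2
for n in("side","top"):
    im=snapshot(n); cv2.imwrite(f"pics/{n}0.png",im[:,:,::-1]); 
    c=camera_model(n); print(n,{k:(v if isinstance(v,float) else list(v) if hasattr(v,'__len__') else v) for k,v in c.items()})
s=observe(); print(s['tcp_pos'],s['eef_rot'],s['contact_force'],s['finger_gap'],s['time_s'],hold_point_z)
E
```

```text
pics
side {'fx': 458.83441730991154, 'fy': 458.83441730991154, 'cx': 255.14383925700778, 'cy': 189.506223084689, 'rvec': [np.float64(2.0554450917150002), np.float64(-0.5762804275334615), np.float64(0.3242240957410332)], 'tvec': [np.float64(-0.4402667273999241), np.float64(0.24772033717956032), np.float64(1.188735079611127)]}
top {'fx': 435.83802576920704, 'fy': 435.83802576920704, 'cx': 256.4034730186839, 'cy': 191.9541118783995, 'rvec': [np.float64(2.1756485297141492), np.float64(-2.1617200630079556), np.float64(0.09141718954139484)], 'tvec': [np.float64(0.00810925175457499), np.float64(0.5026513634845796), np.float64(1.1267371945059494)]}
[0.25346403 0.57079377 0.22601921] [ 4.50230779e-04  8.38401510e-01  5.45052650e-01 -5.60104164e-04] [ 0.1449446  -0.19567428 -0.28710747] 0.09171097421583681 0.1 0.0188
```

View pics/top0.png

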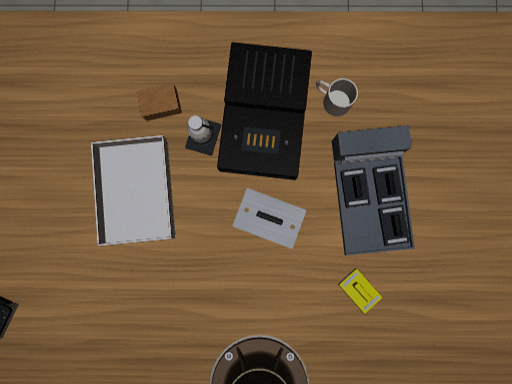

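View pics/side0.png

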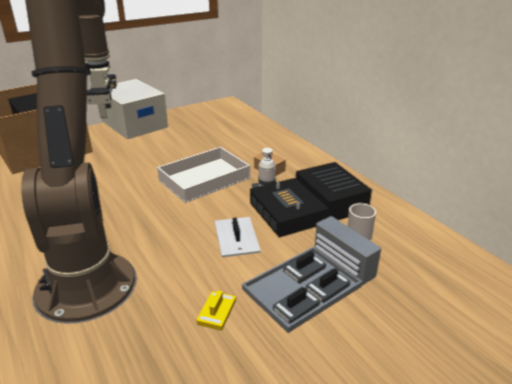

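Top view: three carriers in the tray at (355,187), (388,183) and (395,225). The yellow look-alike is on the bench at (360,290). Tote (133,190), cap (197,122), plate (270,218), unit (265,110), mug (340,97), carton (158,100).

```bash
cat > h.py <<'E'
from bench import *
import numpy as np, cv2
from scipy.optimize import minimize
def pc(cam,P):
    c=camera_model(cam);K=np.array([[c['fx'],0,c['cx']],[0,c['fy'],c['cy']],[0,0,1.]])
    return cv2.projectPoints(np.float64(P).reshape(-1,1,3),np.float64(c['rvec']),np.float64(c['tvec']),K,None)[0][:,0]
def ray(cam,uv,z):
    c=camera_model(cam);R=cv2.Rodrigues(np.float64(c['rvec']))[0];o=-R.T@np.float64(c['tvec'])
    d=R.T@np.array([(uv[0]-c['cx'])/c['fx'],(uv[1]-c['cy'])/c['fy'],1.]);return o+d*(z-o[2])/d[2]
def box(x0,x1,y0,y1,z0,z1): return np.array([[x,y,z] for x in(x0,x1) for y in(y0,y1) for z in(z0,z1)])*1e-3
CAR=[box(-50,50,-32,32,0,18),box(-28,28,-7,7,18,48)]
PLATE=[box(-55,55,-85,85,0,8),box(-7,7,-35,35,8,48)]
TRAY=[box(-125,125,-90,90,0,20),box(126,186,-90,90,0,100)]
TOTE=[box(-135,135,-95,95,0,55)]
MACH=[box(-85,85,-105,105,0,60),box(85,245,-105,105,0,85)]
def world(p,B,z):
    c,s=np.cos(p[2]),np.sin(p[2]);return B@np.array([[c,s,0],[-s,c,0],[0,0,1]])+[p[0],p[1],z]
def sil(cam,p,boxes,z):
    m=np.zeros((384*4,512*4),np.uint8)
    for B in boxes:
        h=cv2.convexHull(np.int32(np.round((pc(cam,world(p,B,z))+.5)*4)));cv2.fillConvexPoly(m,h,1)
    return cv2.resize(m*255,(512,384),interpolation=cv2.INTER_AREA)/255.
def fit(cam,mask,boxes,z,x0=None,yaws=(0,)):
    """pose x,y,yaw by mask overlap"""
    v,u=np.nonzero(mask);best=None
    c=x0 if x0 is not None else ray(cam,(u.mean(),v.mean()),z+.01)[:2]
    f=lambda p:1-np.minimum(s:=sil(cam,p,boxes,z),mask).sum()/np.maximum(s,mask).sum()
    for y in yaws:
        r=minimize(f,[*c[:2],y],method='Nelder-Mead',options=dict(initial_simplex=np.array([[0,0,0],[.03,0,0],[0,.03,0],[0,0,.25]])+[*c[:2],y],xatol=2e-4,fatol=1e-4,maxiter=150))
        if best is None or r.fun<best.fun: best=r
    return np.round(best.x,4),round(1-best.fun,3)
def regs(cam,l,minc=.3): return [r for r in regions_of(cam,l) if r['conf']>minc]
E
python3 - <<'E'
from h import *
snapshot("top")
for l,B,z in(("carrier0",CAR,.005),("plate",PLATE,0),("tray",TRAY,0),("tote",TOTE,0),("machine",MACH,0)):
    for r in regs("top",l):
        m=r['pixels']; ys=(0,) if l in('tray','machine','tote') else (-.4,.1)
        print(l,round(r['conf'],2),np.round(r['centre'],1),m.sum(),*fit("top",m,B,z,yaws=ys))
c=regs("top","cap_top");snapshot("side");c2=regs("side","cap_top")
for cam,L in(("top",c),("side",c2)):
    for r in L: print(cam,round(r['conf'],2),r['centre'],r['pixels'].sum(),[ray(cam,r['centre'],z).round(4) for z in(.14,.154)])
E
```

```text
carrier0 0.85 [356.  183.8] 900 [ 0.5196 -0.2495  0.141 ] 0.915
carrier0 0.83 [393.9 224.3] 1000 [ 0.4196 -0.3488  0.1868] 0.951
carrier0 0.66 [360.7 291.2] 994 [ 0.2502 -0.2589  0.733 ] 0.952
carrier0 0.57 [390.  184.3] 895 [ 0.5281 -0.3369  0.1403] 0.892
plate 0.58 [269.8 221.3] 2712 [ 0.4369 -0.0221 -0.3614] 0.965
tray 0.64 [370.9 173.1] 6158 [ 0.4739 -0.2989  0.1063] 0.676
tote 0.74 [128.1 192.2] 8198 [0.5054 0.3367 0.1071] 0.982
machine 0.77 [261.2 108.6] 10699 [ 0.6341  0.0014 -0.1082] 0.985
top 0.73 [195.5, 121.6] 210 [array([0.6611, 0.1582, 0.14  ]), array([0.6575, 0.156 , 0.154 ])]
side 0.52 [265.2, 154.3] 62 [array([0.6492, 0.1558, 0.14  ]), array([0.6343, 0.1326, 0.154 ])]
```

```bash
cat >> h.py <<'E'
from scipy.spatial.transform import Rotation as Ro
def go(x,y,z,yaw,n=True):
    """shift (cm, current tool axes), and tool-z turn to reach TCP x,y,z with tool-x world yaw (mod pi)"""
    s=observe();w,a,b,c=s['eef_rot'];R=Ro.from_quat([a,b,c,w]);M=R.as_matrix()
    d=M.T@(np.array([x,y,z])-s['tcp_pos'])*100
    yw=np.arctan2(M[1,0],M[0,0]);dy=(yaw-yw+np.pi/2)%np.pi-np.pi/2
    print('t',round(s['time_s'],2),'tcp',s['tcp_pos'].round(4),'yaw',yw.round(3),'F',s['contact_force'].round(1),'gap',round(s['finger_gap'],4),'tilt',M[:2,2].round(3))
    print('shift',d.round(2),'turn z',round(-dy,3))
E
python3 - <<'E'
from h import *
go(.5,.33,.2,1.57+.187); go(.4196,-.3488,.15,1.57+.187)
# overlay check crop
im=snapshot("top")[:,:,::-1].copy()
for P,B,z in(([.5196,-.2495,.141],CAR,.005),([.4196,-.3488,.1868],CAR,.005),([.5281,-.3369,.1403],CAR,.005),([.4369,-.0221,-.3614],PLATE,0)):
    pass
big=cv2.resize(im[110:320,225:425],None,fx=4*0.7,fy=4*0.7,interpolation=cv2.INTER_CUBIC)
for P,B,z in(([.5196,-.2495,.141],CAR,.005),([.4196,-.3488,.1868],CAR,.005),([.5281,-.3369,.1403],CAR,.005),([.4369,-.0221,-.3614],PLATE,0),([.6341,.0014,-.1082],MACH,0)):
    for b in B:
        h=cv2.convexHull(np.float32(pc("top",world(P,b,z))))
        cv2.polylines(big,[np.int32(((h+.5)-[225,110])*2.8)],True,(0,255,0),1)
cv2.imwrite("pics/crop1.png",big)
E
```

```text
t 0.55 tcp [0.2536 0.5712 0.2267] yaw 1.153 F [ 0.1 -0.2 -0.1] gap 0.0916 tilt [0. 0.]
shift [-12.05  32.31   2.67] turn z -0.604
t 0.55 tcp [0.2536 0.5712 0.2267] yaw 1.153 F [ 0.1 -0.2 -0.1] gap 0.0916 tilt [0. 0.]
shift [-77.35  52.5    7.67] turn z -0.604
```

View pics/crop1.png

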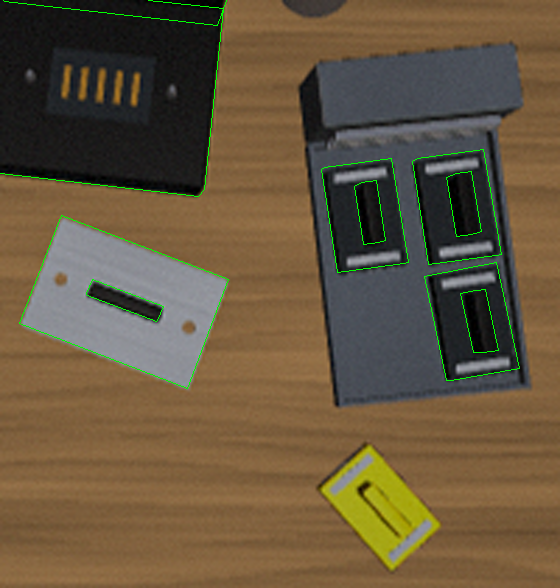

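The green outlines fit the three dark carriers and the plate. The yellow block at (380,510) in the crop is the decoy, lying outside the tray. Setting out for the front carrier.

Call:
servo_tool([
  [[-1.2,3.2,0.25],[0,0,0],0],
  [[-1.2,3.2,0.25],[0,0,0],0],
  [[-1.2,3.2,0.25],[0,0,0],0],
  [[-1.2,3.2,0.25],[0,0,0],0],
  [[-1.2,3.2,0.25],[0,0,0],0],
  [[-1.2,3.2,0.25],[0,0,0],0],
  [[-1.2,3.2,0.25],[0,0,0],0],
  [[-1.2,3.2,0.25],[0,0,0],0],
  [[-1.2,3.2,0.25],[0,0,0],0],
  [[-1.2,3.2,0.25],[0,0,0],0],
])

```text
time_s: 1.43
tcp_pos: [0.4984, 0.3305, 0.2018]
eef_rot: [-0.0, 0.838, 0.545, 0.0]
contact_force: [0.4, -0.3, 0.2]
finger_gap: 0.0919
```

Call:
servo_tool([
  [[-3.2,1,0],[0,0,0],0],
  [[-3.2,1,0],[0,0,0],0],
  [[-3.2,1,0],[0,0,0],0],
  [[-3.2,1,0],[0,0,0],0],
  [[-3.2,1,0],[0,0,0],0],
  [[-3.2,1,0],[0,0,0],0],
  [[-3.2,1,0],[0,0,0],0],
  [[-3.2,1,0],[0,0,0],0],
  [[-3.2,1,0],[0,0,0],0],
  [[-3.2,1,0],[0,0,0],0],
])

```text
time_s: 2.27
tcp_pos: [0.4586, -0.0028, 0.202]
eef_rot: [0.0, 0.838, 0.545, 0.0]
contact_force: [1.0, 0.6, -1.0]
finger_gap: 0.0919
```

Call:
servo_tool([
  [[-3.2,1,0.5],[0,0,0],0],
  [[-3.2,1,0.5],[0,0,0],0],
  [[-3.2,1,0.5],[0,0,0],0],
  [[-3.2,1,0.5],[0,0,0],0],
  [[-3.2,1,0.5],[0,0,0],0],
  [[-3.2,1,0.5],[0,0,0],0],
  [[-3.2,1,0.5],[0,0,0],0],
  [[-3.2,1,0.5],[0,0,0],0],
  [[-3.2,1,0.5],[0,0,0],0],
  [[-3.2,1,0.5],[0,0,0],0],
])

```text
time_s: 3.1
tcp_pos: [0.4202, -0.336, 0.1516]
eef_rot: [0.0, 0.838, 0.545, 0.0]
contact_force: [1.4, 0.2, 0.6]
finger_gap: 0.0921
```

Call:
servo_tool([
  [[0,0,0],[0,0,-0.1],0],
  [[0,0,0],[0,0,-0.1],0],
  [[0,0,0],[0,0,-0.1],0],
  [[0,0,0],[0,0,-0.1],0],
  [[0,0,0],[0,0,-0.1],0],
  [[0,0,0],[0,0,-0.1],0],
  [[0,0,0],[0,0,0],0],
  [[0,0,0],[0,0,0],0],
])

```text
time_s: 3.77
tcp_pos: [0.4204, -0.3345, 0.1518]
eef_rot: [0.0, 0.641, 0.767, 0.0]
contact_force: [0.0, 0.1, 0.5]
finger_gap: 0.0916
```

Run:
```python
from h import *
go(.4196,-.3488,.15,1.57+.187)
for cam in("top","side"):
    snapshot(cam)
    for r in regs(cam,"carrier0"):
        print(cam,round(r['conf'],2),np.round(r['centre'],1),*fit(cam,r['pixels'],CAR,.005,yaws=(.14,)))
```

```text
t 3.77 tcp [ 0.4204 -0.3345  0.1518] yaw 1.75 F [0.  0.1 0.5] gap 0.0916 tilt [0. 0.]
shift [-1.39 -0.34  0.18] turn z -0.007
top 0.83 [354.9 189.6] [ 0.5195 -0.2483  0.1785] 0.926
top 0.8 [388.  180.4] [ 0.5282 -0.3359  0.1477] 0.927
top 0.65 [400.3 219.1] [ 0.4218 -0.3531  0.0991] 0.282
top 0.61 [366.5 167.4] [ 0.6323 -0.3462 -0.0773] 0.174
top 0.56 [359.7 287.7] [ 0.2507 -0.2589  0.6981] 0.933
side 0.76 [295.3 306.5] [ 0.4183 -0.3503  0.136 ] 0.917
side 0.69 [215.2 310.7] [ 0.2466 -0.2654  0.748 ] 0.951
side 0.57 [328.8 285.6] [ 0.5304 -0.3345  0.1553] 0.892
```

Call:
servo_tool([
  [[-0.7,-0.2,2],[0,0,0],0.2],
  [[-0.7,-0.2,2],[0,0,0],0.3],
  [[0,0,2],[0,0,0],0.3],
  [[0,0,2],[0,0,0],0.3],
  [[0,0,2],[0,0,0],0.3],
  [[0,0,1.3],[0,0,0],0.3],
  [[0,0,1],[0,0,0],0.3],
  [[0,0,0.3],[0,0,0],0.3],
  [[0,0,0],[0,0,0],0.3],
])

```text
time_s: 4.72
tcp_pos: [0.4189, -0.3487, 0.0252]
eef_rot: [-0.001, 0.64, 0.768, -0.0]
contact_force: [-0.3, -0.5, 0.1]
finger_gap: 0.0643
```

Call:
servo_tool([
  [[0,0,0],[0,0,0],1],
  [[0,0,0],[0,0,0],1],
  [[0,0,0],[0,0,0],1],
  [[0,0,0],[0,0,0],1],
  [[0,0,0],[0,0,0],1],
  [[0,0,0],[0,0,0],1],
  [[0,0,0],[0,0,0],1],
  [[0,0,0],[0,0,0],1],
])

```text
time_s: 5.38
tcp_pos: [0.4191, -0.349, 0.0258]
eef_rot: [0.0, 0.64, 0.768, 0.0]
contact_force: [-0.1, -0.4, 0.5]
finger_gap: 0.0157
```

Call:
servo_tool([
  [[0,0,-0.5],[0,0,0],1],
  [[0,0,-1],[0,0,0],1],
  [[0,0,-2],[0,0,0],1],
  [[0,0,-3],[0,0,0],1],
  [[0,0,-3],[0,0,0],1],
  [[0,0,-3],[0,0,0],1],
  [[0,0,-2.5],[0,0,0],1],
  [[0,0,-2],[0,0,0],1],
  [[0,0,-1],[0,0,0],1],
  [[0,0,0],[0,0,0],1],
])

```text
time_s: 6.22
tcp_pos: [0.4199, -0.3496, 0.2084]
eef_rot: [0.002, 0.64, 0.768, 0.0]
contact_force: [0.0, -0.3, -1.5]
finger_gap: 0.0143
```

Run:
```python
from h import *
T=np.array([.5054,.3367,.1071]);
for i,(a,b) in enumerate([(-.056,.042),(-.056,-.042),(.056,.042),(.056,-.042)]):
    print(i,world(T,np.array([[a,b,0]]),0)[0][:2].round(4))
p=world(T,np.array([[-.056,.042,0]]),0)[0]
go(p[0],p[1],.13,1.571+.107)
snapshot("top")
for r in regs("top","tote"): print(r['conf'],fit("top",r['pixels'],TOTE,0,x0=T[:2],yaws=(.107,)))
im=snapshot("side");cv2.imwrite("pics/s2.png",im[:,:,::-1])
```

```text
0 [0.4452 0.3725]
1 [0.4542 0.289 ]
2 [0.5566 0.3844]
3 [0.5656 0.3009]
t 6.22 tcp [ 0.4199 -0.3496  0.2084] yaw 1.753 F [ 0.  -0.3 -1.5] gap 0.0143 tilt [ 0.004 -0.002]
shift [70.58 15.53  7.69] turn z 0.075
0.93 (array([0.506 , 0.3358, 0.1031]), np.float64(0.983))
```

View pics/s2.png

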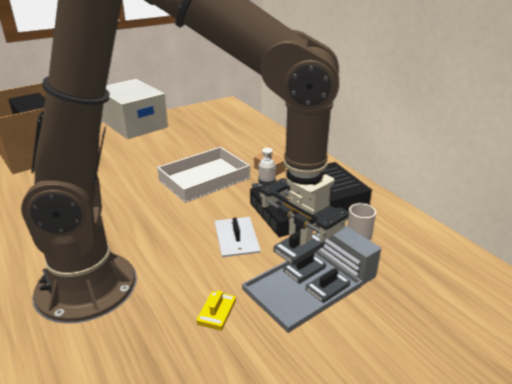

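The carrier is held level at about (295,260), clear of the tray. Carrying it across to the near-left slot.

Call:
servo_tool([
  [[2,0.4,0],[0,0,0],1],
  [[3,0.7,0],[0,0,0],1],
  [[3.3,0.7,0],[0,0,0],1],
  [[3.3,0.7,0],[0,0,0],1],
  [[3.3,0.7,0],[0,0,0],1],
  [[3.3,0.7,0],[0,0,0],1],
  [[3.3,0.7,0],[0,0,0],1],
  [[3.3,0.7,0],[0,0,0],1],
  [[3.3,0.7,0],[0,0,0],1],
  [[3.3,0.7,0],[0,0,0],1],
])

```text
time_s: 7.2
tcp_pos: [0.4268, -0.0264, 0.2043]
eef_rot: [-0.001, 0.64, 0.768, -0.001]
contact_force: [1.3, -0.3, -1.5]
finger_gap: 0.0142
```

Call:
servo_tool([
  [[3.3,0.7,0],[0,0,0],1],
  [[3.3,0.7,0],[0,0,0],1],
  [[3.3,0.7,0],[0,0,0],1],
  [[3.3,0.7,0],[0,0,0],1],
  [[3.3,0.7,0],[0,0,0],1],
  [[3.3,0.7,0],[0,0,0],1],
  [[3.3,0.7,0],[0,0,0],1],
  [[3.3,0.7,0],[0,0,0],1],
  [[3.3,0.7,0],[0,0,0],1],
  [[3.3,0.7,0],[0,0,0],1],
])

```text
time_s: 8.03
tcp_pos: [0.4362, 0.3103, 0.2039]
eef_rot: [-0.0, 0.64, 0.768, -0.001]
contact_force: [0.9, -0.6, -1.0]
finger_gap: 0.0139
```

Call:
servo_tool([
  [[2.5,0.7,1],[0,0,0],1],
  [[2,0.5,2],[0,0,0],1],
  [[1,0.5,2],[0,0,0],1],
  [[0,0,1],[0,0,0.05],1],
  [[0,0,0],[0,0,0.03],1],
  [[0,0,0],[0,0,0],1],
])

```text
time_s: 8.53
tcp_pos: [0.4425, 0.3655, 0.1428]
eef_rot: [-0.0, 0.67, 0.742, -0.003]
contact_force: [0.4, -0.5, -2.2]
finger_gap: 0.0141
```

Run:
```python
from h import *
go(.4452,.3725,.028,1.571+.107)
```

```text
t 8.53 tcp [0.4425 0.3655 0.1428] yaw 1.672 F [ 0.4 -0.5 -2.2] gap 0.0141 tilt [-0.004 -0.003]
shift [ 0.7   0.39 11.48] turn z -0.006
```

Call:
servo_tool([
  [[0.7,0.4,2],[0,0,0],1],
  [[0,0,2],[0,0,0],1],
  [[0,0,2],[0,0,0],1],
  [[0,0,2],[0,0,0],1],
  [[0,0,1.5],[0,0,0],1],
  [[0,0,1],[0,0,0],1],
  [[0,0,0.7],[0,0,0],1],
  [[0,0,0.3],[0,0,0],1],
  [[0,0,0.2],[0,0,0],1],
  [[0,0,0],[0,0,0],1],
])

```text
time_s: 9.37
tcp_pos: [0.4474, 0.374, 0.029]
eef_rot: [-0.0, 0.67, 0.742, 0.0]
contact_force: [0.1, 0.4, -1.0]
finger_gap: 0.0136
```

Call:
servo_tool([
  [[0,0,0],[0,0,0],0.6],
  [[0,0,0],[0,0,0],0.6],
  [[0,0,0],[0,0,0],0.6],
  [[0,0,0],[0,0,0],0.6],
  [[0,0,-0.5],[0,0,0],0.6],
  [[0,0,-2],[0,0,0],0.6],
  [[0,0,-3],[0,0,0],0.6],
  [[0,0,-3.5],[0,0,0],0.6],
  [[0,0,-3.5],[0,0,0],0.6],
  [[0,0,-3],[0,0,0],0.6],
])

```text
time_s: 10.2
tcp_pos: [0.4473, 0.374, 0.1867]
eef_rot: [-0.0, 0.67, 0.742, 0.001]
contact_force: [1.0, 1.0, 0.5]
finger_gap: 0.0368
```

Run:
```python
from h import *
go(.5195,-.249,.17,1.571+.16)
im=snapshot("top");cv2.imwrite("pics/t3.png",im[:,:,::-1])
for r in regs("top","carrier0"):
    print(round(r['conf'],2),np.round(r['centre'],1),*fit("top",r['pixels'],CAR,.005,yaws=(.14,)))
```

```text
t 10.2 tcp [0.4473 0.374  0.1867] yaw 1.673 F [1.  1.  0.5] gap 0.0368 tilt [0.001 0.001]
shift [-62.71   0.83   1.6 ] turn z -0.058
0.83 [389.3 183.7] [ 0.5272 -0.3363  0.1443] 0.951
0.8 [360.3 291.7] [ 0.2507 -0.259   0.723 ] 0.949
0.64 [355.2 186.4] [ 0.5187 -0.2499  0.1511] 0.96
```

Call:
servo_tool([
  [[-3,0,-0.2],[0,0,0],0.6],
  [[-3.3,0,0],[0,0,0],0.4],
  [[-3.3,0.1,0],[0,0,0],0.3],
  [[-3.3,0,0],[0,0,0],0.3],
  [[-3.3,0.1,0],[0,0,0],0.3],
  [[-3.3,0,0],[0,0,0],0.3],
  [[-3.3,0.1,0],[0,0,0],0.3],
  [[-3.3,0,0],[0,0,0],0.3],
  [[-3.3,0.1,0],[0,0,0],0.3],
  [[-3.3,0,0],[0,0,0],0.3],
])

```text
time_s: 11.13
tcp_pos: [0.4843, 0.0473, 0.1858]
eef_rot: [0.0, 0.67, 0.742, 0.0]
contact_force: [-0.3, 0.2, -0.1]
finger_gap: 0.0641
```

Call:
servo_tool([
  [[-3.3,0,0],[0,0,0],0.3],
  [[-3.3,0.1,0],[0,0,0],0.3],
  [[-3.3,0,0],[0,0,0],0.3],
  [[-3.3,0.1,0],[0,0,0],0.3],
  [[-3.3,0,0],[0,0,0],0.3],
  [[-3.3,0.1,0],[0,0,0],0.3],
  [[-3.3,0,0],[0,0,0],0.3],
  [[-3.3,0.1,0],[0,0,0],0.3],
  [[-3,0,0],[0,0,-0.06],0.3],
  [[0,0,0],[0,0,0],0.3],
])

```text
time_s: 11.97
tcp_pos: [0.5174, -0.2506, 0.1856]
eef_rot: [0.001, 0.649, 0.761, -0.002]
contact_force: [-1.1, -1.2, 0.5]
finger_gap: 0.0645
```

Run:
```python
from h import *
for cam in("top","side"):
    snapshot(cam)
    for r in regs(cam,"carrier0"):
        print(cam,round(r['conf'],2),np.round(r['centre'],1),*fit(cam,r['pixels'],CAR,.005,yaws=(.14,)))
go(.519,-.2495,.026,1.571+.15)
```

```text
top 0.89 [120.5 210.9] [0.4472 0.3757 0.1103] 0.95
top 0.84 [358.2 285.5] [ 0.2507 -0.257   0.6993] 0.663
top 0.72 [384.7 193.2] [ 0.517  -0.3077  0.4527] 0.17
top 0.6 [361.1 196.8] [ 0.4885 -0.2528  0.2231] 0.237
side 0.92 [183.2 172.9] [0.4489 0.3778 0.1011] 0.889
side 0.75 [329.4 285.7] [ 0.5282 -0.3368  0.1848] 0.931
side 0.66 [303.5 267.7] [ 0.5186 -0.2507  0.1645] 0.906
side 0.6 [215.5 310.6] [ 0.2463 -0.2641  0.787 ] 0.902
t 12.17 tcp [ 0.5183 -0.2419  0.1854] yaw 1.733 F [0.6 0.3 0.2] gap 0.0645 tilt [-0.     0.001]
shift [-0.78 -0.05 15.94] turn z 0.012
```

Call:
servo_tool([
  [[-0.8,0,2],[0,0,0],0.3],
  [[0,0,3],[0,0,0],0.3],
  [[0,0,3],[0,0,0],0.3],
  [[0,0,2],[0,0,0],0.3],
  [[0,0,1],[0,0,0],0.3],
  [[0,0,0],[0,0,0],0.3],
])

```text
time_s: 12.67
tcp_pos: [0.5186, -0.249, 0.0738]
eef_rot: [-0.002, 0.647, 0.763, -0.0]
contact_force: [-0.3, -0.1, 0.2]
finger_gap: 0.0641
```

Run:
```python
from h import *
go(.519,-.2497,.026,1.571+.15)
```

```text
t 12.67 tcp [ 0.5186 -0.249   0.0738] yaw 1.735 F [-0.3 -0.1  0.2] gap 0.0641 tilt [-0.004  0.002]
shift [-0.09  0.04  4.78] turn z 0.014
```

Call:
servo_tool([
  [[0,0,1.8],[0,0,0],0.3],
  [[0,0,1.5],[0,0,0],0.3],
  [[0,0,1],[0,0,0],0.3],
  [[0,0,0.4],[0,0,0],0.3],
  [[0,0,0],[0,0,0],1],
  [[0,0,0],[0,0,0],1],
  [[0,0,0],[0,0,0],1],
  [[0,0,0],[0,0,0],1],
  [[0,0,0],[0,0,0],1],
  [[0,0,0],[0,0,0],1],
])

```text
time_s: 13.5
tcp_pos: [0.52, -0.2511, 0.0292]
eef_rot: [0.0, 0.648, 0.762, 0.0]
contact_force: [0.6, -0.0, -0.7]
finger_gap: 0.0287
```

Call:
servo_tool([
  [[0,0,0],[0,0,0],1],
  [[0,0,-0.5],[0,0,0],1],
  [[0,0,-1],[0,0,0],1],
  [[0,0,-2],[0,0,0],1],
  [[0,0,-3],[0,0,0],1],
  [[0,0,-3],[0,0,0],1],
  [[0,0,-3],[0,0,0],1],
  [[0,0,-3],[0,0,0],1],
  [[0,0,-1.5],[0,0,0],1],
  [[0,0,0],[0,0,0],1],
])

```text
time_s: 14.33
tcp_pos: [0.5215, -0.2519, 0.2034]
eef_rot: [0.003, 0.648, 0.762, 0.001]
contact_force: [0.7, -1.5, -3.1]
finger_gap: 0.0138
```

Run:
```python
from h import *
go(.4542,.289,.15,1.571+.107)
```

```text
t 14.33 tcp [ 0.5215 -0.2519  0.2034] yaw 1.733 F [ 0.7 -1.5 -3.1] gap 0.0138 tilt [ 0.007 -0.002]
shift [54.49  2.04  5.17] turn z 0.055
```

Call:
servo_tool([
  [[2,0.1,0],[0,0,0],1],
  [[3,0.1,0],[0,0,0],1],
  [[3.2,0.1,0],[0,0,0],1],
  [[3.2,0.1,0],[0,0,0],1],
  [[3.2,0.1,0],[0,0,0],1],
  [[3.2,0.1,0],[0,0,0],1],
  [[3.2,0.1,0],[0,0,0],1],
  [[3.2,0.1,0],[0,0,0],1],
  [[3.2,0.1,0],[0,0,0],1],
  [[3.2,0.1,0],[0,0,0],1],
])

```text
time_s: 15.17
tcp_pos: [0.4788, 0.0538, 0.1979]
eef_rot: [-0.0, 0.648, 0.762, -0.001]
contact_force: [0.6, 0.4, -2.5]
finger_gap: 0.0138
```

Call:
servo_tool([
  [[3.2,0.1,0],[0,0,0],1],
  [[3.2,0.2,0],[0,0,0],1],
  [[3.2,0.2,0],[0,0,0],1],
  [[3.2,0.1,0],[0,0,0],1],
  [[3.2,0.1,1],[0,0,0],1],
  [[3,0.2,1.5],[0,0,0],1],
  [[2,0.1,2],[0,0,0],1],
  [[1,0,1],[0,0,0.03],1],
  [[0,0,0],[0,0,0.02],1],
  [[0,0,0],[0,0,0],1],
])

```text
time_s: 16.0
tcp_pos: [0.4535, 0.2708, 0.1427]
eef_rot: [-0.0, 0.666, 0.746, -0.001]
contact_force: [0.6, -0.4, -2.5]
finger_gap: 0.0136
```

Call:
servo_tool([
  [[0,0,0],[0,0,0],1],
  [[0,0,0],[0,0,0],1],
])

```text
time_s: 16.17
tcp_pos: [0.4553, 0.2701, 0.1444]
eef_rot: [0.0, 0.667, 0.745, 0.0]
contact_force: [0.6, -0.3, -2.9]
finger_gap: 0.0138
```

Run:
```python
from h import *
go(.4542,.289,.027,1.571+.107)
```

```text
t 16.17 tcp [0.4553 0.2701 0.1444] yaw 1.682 F [ 0.6 -0.3 -2.9] gap 0.0138 tilt [ 0.001 -0.   ]
shift [ 1.89  0.09 11.74] turn z 0.004
```

Call:
servo_tool([
  [[1,0,1],[0,0,0],1],
  [[0.9,0.1,2],[0,0,0],1],
  [[0,0,2],[0,0,0],1],
  [[0,0,2],[0,0,0],1],
  [[0,0,2],[0,0,0],1],
  [[0,0,1.3],[0,0,0],1],
  [[0,0,0.7],[0,0,0],1],
  [[0,0,0.4],[0,0,0],1],
  [[0,0,0.2],[0,0,0],1],
  [[0,0,0],[0,0,0],1],
])

```text
time_s: 17.0
tcp_pos: [0.4548, 0.29, 0.03]
eef_rot: [0.001, 0.667, 0.745, 0.001]
contact_force: [-4.0, -7.9, 23.5]
finger_gap: 0.0137
```

Call:
servo_tool([
  [[0,0,0],[0,0,0],0.6],
  [[0,0,0],[0,0,0],0.6],
  [[0,0,0],[0,0,0],0.6],
  [[0,0,0],[0,0,0],0.6],
  [[0,0,-0.5],[0,0,0],0.6],
  [[0,0,-2],[0,0,0],0.6],
  [[0,0,-3],[0,0,0],0.6],
  [[0,0,-3.5],[0,0,0],0.6],
  [[0,0,-3.5],[0,0,0],0.6],
  [[0,0,-3],[0,0,0],0.6],
])

```text
time_s: 17.83
tcp_pos: [0.4535, 0.2905, 0.1853]
eef_rot: [0.0, 0.666, 0.746, 0.001]
contact_force: [1.2, 0.7, 0.3]
finger_gap: 0.0366
```

Run:
```python
from h import *
for cam in("top","side"):
    snapshot(cam)
    for r in regs(cam,"carrier0"):
        print(cam,round(r['conf'],2),np.round(r['centre'],1),*fit(cam,r['pixels'],CAR,.005,yaws=(.14,)))
go(.5275,-.3365,.17,1.571+.15)
```

```text
top 0.9 [388.9 183.2] [ 0.5275 -0.3358  0.1356] 0.936
top 0.85 [153.6 223.9] [0.4261 0.2888 0.2079] 0.28
top 0.68 [361.2 291.1] [ 0.2491 -0.2593  0.7458] 0.928
top 0.58 [123.2 222. ] [ 0.4424  0.3603 -0.0475] 0.23
side 0.87 [215.1 309.4] [ 0.2467 -0.2638  0.7793] 0.896
side 0.66 [330.4 288.3] [ 0.5265 -0.337   0.1121] 0.921
side 0.61 [182.2 175.3] [0.4492 0.387  0.4918] 0.766
side 0.57 [191.1 180.3] [0.4652 0.3281 0.7219] 0.472
t 18.03 tcp [0.4538 0.2906 0.1837] yaw 1.683 F [ 0.4 -0.2 -1.2] gap 0.0366 tilt [0.002 0.001]
shift [-63.14   0.31   1.3 ] turn z -0.038
```

Call:
servo_tool([
  [[-3,0,-0.2],[0,0,0],0.6],
  [[-3.3,0,0],[0,0,0],0.4],
  [[-3.3,0,0],[0,0,0],0.3],
  [[-3.3,0,0],[0,0,0],0.3],
  [[-3.3,0,0],[0,0,0],0.3],
  [[-3.3,0.1,0],[0,0,0],0.3],
  [[-3.3,0,0],[0,0,0],0.3],
  [[-3.3,0,0],[0,0,0],0.3],
  [[-3.3,0.1,0],[0,0,0],0.3],
  [[-3.3,0,0],[0,0,0],0.3],
])

```text
time_s: 18.87
tcp_pos: [0.491, -0.0361, 0.1834]
eef_rot: [-0.001, 0.666, 0.746, -0.001]
contact_force: [0.2, -0.1, -1.2]
finger_gap: 0.0642
```

Call:
servo_tool([
  [[-3.3,0,0],[0,0,0],0.3],
  [[-3.3,0.1,0],[0,0,0],0.3],
  [[-3.3,0,0],[0,0,0],0.3],
  [[-3.3,0,0],[0,0,0],0.3],
  [[-3.3,0,0],[0,0,0],0.3],
  [[-3.3,0,0],[0,0,0],0.3],
  [[-3.3,0,0],[0,0,0],0.3],
  [[-3.3,0,0],[0,0,0],0.3],
  [[-3,0,0],[0,0,-0.03],0.3],
  [[0,0,0],[0,0,0],0.3],
])

```text
time_s: 19.7
tcp_pos: [0.5236, -0.3336, 0.1828]
eef_rot: [-0.0, 0.657, 0.754, -0.002]
contact_force: [-0.7, -0.5, -0.1]
finger_gap: 0.0642
```

Run:
```python
from h import *
for cam in("top","side"):
    im=snapshot(cam);cv2.imwrite(f"pics/{cam}4.png",im[:,:,::-1])
    for r in regs(cam,"carrier0"):
        print(cam,round(r['conf'],2),np.round(r['centre'],1),*fit(cam,r['pixels'],CAR,.005,yaws=(.14,)))
go(.5275,-.3365,.028,1.571+.14)
```

```text
top 0.79 [153.1 208.8] [0.4514 0.2912 0.1159] 0.956
top 0.76 [387.1 195.2] [ 0.5257 -0.337   0.1631] 0.303
top 0.72 [121.2 211.1] [0.4474 0.3759 0.1036] 0.951
side 0.66 [192.4 179.7] [0.4592 0.3186 0.6502] 0.537
side 0.65 [182.1 174.2] [0.4496 0.3924 0.5643] 0.732
side 0.61 [329.1 287. ] [ 0.5273 -0.3375  0.1588] 0.941
side 0.56 [213.4 308.5] [ 0.2459 -0.2641  0.7658] 0.942
t 19.9 tcp [ 0.5255 -0.3249  0.1834] yaw 1.714 F [0.5 0.3 0.6] gap 0.0639 tilt [-0.002  0.002]
shift [-1.21  0.06 15.54] turn z 0.003
```

View pics/top4.png

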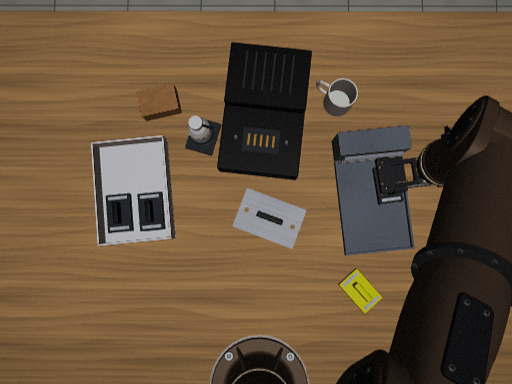

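Two carriers lie flat side by side in the tote at (119,212) and (151,210). The third is still in the tray under the gripper at (388,183).

Call:
servo_tool([
  [[-0.6,0,2],[0,0,0],0.3],
  [[-0.6,0.1,3],[0,0,0],0.3],
  [[0,0,3],[0,0,0],0.3],
  [[0,0,3],[0,0,0],0.3],
  [[0,0,2],[0,0,0],0.3],
  [[0,0,1.3],[0,0,0],0.3],
  [[0,0,0.8],[0,0,0],0.3],
  [[0,0,0.4],[0,0,0],0.3],
  [[0,0,0],[0,0,0],0.3],
  [[0,0,0],[0,0,0],0.3],
])

```text
time_s: 20.73
tcp_pos: [0.5293, -0.3384, 0.0308]
eef_rot: [0.001, 0.655, 0.756, 0.0]
contact_force: [0.3, 0.7, 0.8]
finger_gap: 0.0642
```

Call:
servo_tool([
  [[0,0,0],[0,0,0],1],
  [[0,0,0],[0,0,0],1],
  [[0,0,0],[0,0,0],1],
  [[0,0,0],[0,0,0],1],
  [[0,0,0],[0,0,0],1],
  [[0,0,0],[0,0,0],1],
  [[0,0,0],[0,0,0],1],
  [[0,0,0],[0,0,0],1],
])

```text
time_s: 21.4
tcp_pos: [0.5285, -0.3382, 0.0297]
eef_rot: [-0.0, 0.655, 0.756, 0.0]
contact_force: [-0.0, -0.2, -0.1]
finger_gap: 0.0151
```

Call:
servo_tool([
  [[0,0,0],[0,0,0],1],
  [[0,0,-0.5],[0,0,0],1],
  [[0,0,-1],[0,0,0],1],
  [[0,0,-2],[0,0,0],1],
  [[0,0,-3],[0,0,0],1],
  [[0,0,-3],[0,0,0],1],
  [[0,0,-3],[0,0,0],1],
  [[0,0,-3],[0,0,0],1],
  [[0,0,-1.5],[0,0,0],1],
  [[0,0,0],[0,0,0],1],
])

```text
time_s: 22.23
tcp_pos: [0.5304, -0.3395, 0.2049]
eef_rot: [0.004, 0.655, 0.755, 0.001]
contact_force: [0.8, -0.1, -1.7]
finger_gap: 0.0138
```

Run:
```python
from h import *
go(.5656,.3009,.15,1.571+.107)
```

```text
t 22.23 tcp [ 0.5304 -0.3395  0.2049] yaw 1.713 F [ 0.8 -0.1 -1.7] gap 0.0138 tilt [ 0.007 -0.004]
shift [62.92 12.51  5.29] turn z 0.035
```

Call:
servo_tool([
  [[2,0.5,0],[0,0,0],1],
  [[3,0.6,0],[0,0,0],1],
  [[3.3,0.6,0],[0,0,0],1],
  [[3.3,0.7,0],[0,0,0],1],
  [[3.3,0.6,0],[0,0,0],1],
  [[3.3,0.7,0],[0,0,0],1],
  [[3.3,0.6,0],[0,0,0],1],
  [[3.3,0.7,0],[0,0,0],1],
  [[3.3,0.6,0],[0,0,0],1],
  [[3.3,0.7,0],[0,0,0],1],
])

```text
time_s: 23.07
tcp_pos: [0.5455, -0.0169, 0.1992]
eef_rot: [-0.0, 0.655, 0.755, -0.0]
contact_force: [-0.3, -0.1, -1.6]
finger_gap: 0.0139
```

Call:
servo_tool([
  [[3.3,0.6,0],[0,0,0],1],
  [[3.3,0.7,0],[0,0,0],1],
  [[3.3,0.7,0],[0,0,0],1],
  [[3.3,0.7,0],[0,0,0],1],
  [[3.3,0.7,0],[0,0,0],1],
  [[3.3,0.7,0],[0,0,0],1],
  [[3.3,0.6,0],[0,0,0],1],
  [[3.3,0.6,0],[0,0,0],1],
  [[3,0.6,0],[0,0,0],1],
  [[2,0.4,0],[0,0,0.03],1],
])

```text
time_s: 23.9
tcp_pos: [0.563, 0.305, 0.1989]
eef_rot: [-0.001, 0.665, 0.747, -0.0]
contact_force: [0.3, 0.3, -1.8]
finger_gap: 0.0136
```

Call:
servo_tool([
  [[0,0,1.5],[0,0,0],1],
  [[0,0,2],[0,0,0],1],
  [[0,0,1.5],[0,0,0],1],
  [[0,0,0],[0,0,0],1],
  [[0,0,0],[0,0,0],1],
])

```text
time_s: 24.32
tcp_pos: [0.5635, 0.3007, 0.1487]
eef_rot: [-0.0, 0.666, 0.746, -0.001]
contact_force: [1.3, 0.2, -1.5]
finger_gap: 0.0138
```

Run:
```python
from h import *
go(.5656,.3009,.03,1.571+.107)
```

```text
t 24.32 tcp [0.5635 0.3007 0.1487] yaw 1.683 F [ 1.3  0.2 -1.5] gap 0.0138 tilt [-0.002 -0.002]
shift [1.000e-02 2.400e-01 1.187e+01] turn z 0.005
```

Call:
servo_tool([
  [[0,0.2,2],[0,0,0],1],
  [[0,0,2.5],[0,0,0],1],
  [[0,0,2.5],[0,0,0],1],
  [[0,0,2],[0,0,0],1],
  [[0,0,1.2],[0,0,0],1],
  [[0,0,0.8],[0,0,0],1],
  [[0,0,0.5],[0,0,0],1],
  [[0,0,0.2],[0,0,0],1],
  [[0,0,0],[0,0,0],1],
  [[0,0,0],[0,0,0],1],
])

```text
time_s: 25.15
tcp_pos: [0.567, 0.3019, 0.0338]
eef_rot: [0.0, 0.666, 0.746, 0.001]
contact_force: [-0.1, 0.2, -2.0]
finger_gap: 0.0137
```

Call:
servo_tool([
  [[0,0,0],[0,0,0],0.6],
  [[0,0,0],[0,0,0],0.6],
  [[0,0,0],[0,0,0],0.6],
  [[0,0,0],[0,0,0],0.6],
  [[0,0,-0.5],[0,0,0],0.6],
  [[0,0,-2],[0,0,0],0.6],
  [[0,0,-3],[0,0,0],0.6],
  [[0,0,-4],[0,0,0],0.6],
  [[0,0,-4],[0,0,0],1],
  [[0,0,-4],[0,0,0],1],
])

```text
time_s: 25.98
tcp_pos: [0.566, 0.3013, 0.21]
eef_rot: [-0.0, 0.666, 0.746, -0.0]
contact_force: [1.9, 0.6, -1.0]
finger_gap: 0.0277
```

Call:
servo_tool([
  [[0,0,-2],[0,0,0],1],
  [[0,0,0],[0,0,0],1],
  [[0,0,0],[0,0,0],1],
])

```text
time_s: 26.23
tcp_pos: [0.5669, 0.3019, 0.2296]
eef_rot: [0.0, 0.666, 0.746, 0.002]
contact_force: [-0.3, 0.2, -0.7]
finger_gap: 0.0081
```

Run:
```python
from h import *
snapshot("top")
c=regs("top","cap_top");snapshot("side");c2=regs("side","cap_top")
for cam,L in(("top",c),("side",c2)):
    for r in L:
        v,u=np.nonzero(r['pixels']); print(cam,round(r['conf'],2),r['centre'],u.min(),u.max(),v.min(),v.max(),r['pixels'].sum(),[ray(cam,r['centre'],z).round(4) for z in(.14,.154)])
for p in ((.650,.155,.154),(.655,.157,.154)): print(pc("top",p),pc("side",p))
go(.654,.157,.19,1.571+.107)
```

```text
top 0.69 [197.0, 124.0] 189 203 116 129 159 [array([0.6553, 0.1545, 0.14  ]), array([0.6517, 0.1524, 0.154 ])]
side 0.6 [267.6, 152.7] 263 272 148 157 76 [array([0.6623, 0.1615, 0.14  ]), array([0.6471, 0.1383, 0.154 ])]
side 0.52 [281.1, 159.9] 255 285 156 172 188 [array([0.6718, 0.0954, 0.14  ]), array([0.6564, 0.0735, 0.154 ])]
[[195.8763894  124.70402814]] [[265.58787928 150.53373796]]
[[195.07833819 122.63735375]] [[266.54149269 149.9498881 ]]
t 26.43 tcp [0.5656 0.301  0.2261] yaw 1.683 F [ 0.  -0.2 -0.1] gap 0.0002 tilt [-0.002 -0.002]
shift [-15.3    7.18   3.61] turn z 0.005
```

Run:
```python
from h import *
a=np.linspace(0,2*np.pi,40)
out=[]
for cam,(u,v) in(("top",(165,100)),("side",(235,130))):
    im=snapshot(cam)[:,:,::-1].copy();big=cv2.resize(im[v:v+60,u:u+60],None,fx=6,fy=6,interpolation=cv2.INTER_CUBIC)
    h=pc(cam,np.c_[.653+.017*np.cos(a),.156+.017*np.sin(a),0*a+.154]);cv2.polylines(big,[np.int32((h+.5-[u,v])*6)],True,(0,255,0),1)
    out.append(big)
cv2.imwrite("pics/cap.png",np.hstack(out))
```

```text
(no output)
```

View pics/cap.png

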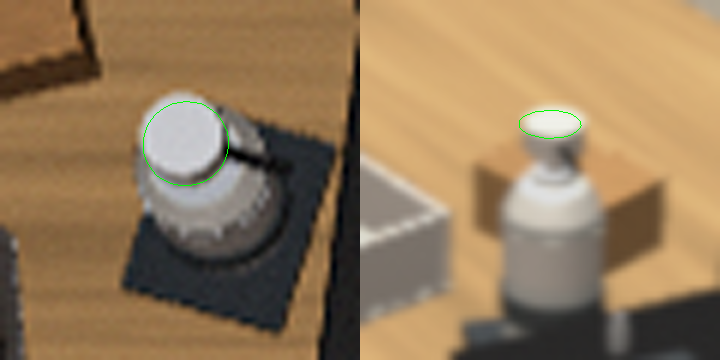

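The cap top's centre is about 1 px up-left of the drawn circle in the top view, so it is near (0.655, 0.157); the side view agrees.

Call:
servo_tool([
  [[-2.5,1.2,0],[0,0,0],1],
  [[-2.5,1.2,0],[0,0,0],1],
  [[-2.5,1.2,0],[0,0,0],1],
  [[-2.5,1.2,0.5],[0,0,0],1],
  [[-2.5,1.2,1],[0,0,0],1],
  [[-2.7,1.2,1.5],[0,0,0],1],
  [[0,0,0.5],[0,0,0],1],
  [[0,0,0],[0,0,0],1],
  [[0,0,0],[0,0,0],1],
  [[0,0,0],[0,0,0],1],
])

```text
time_s: 27.37
tcp_pos: [0.6545, 0.1602, 0.1929]
eef_rot: [-0.0, 0.666, 0.746, 0.0]
contact_force: [-0.8, 0.2, 0.2]
finger_gap: 0.0003
```

Run:
```python
from h import *
go(.655,.157,.154,1.571+.107)
```

```text
t 27.37 tcp [0.6545 0.1602 0.1929] yaw 1.685 F [-0.8  0.2  0.2] gap 0.0003 tilt [-0.     0.001]
shift [-0.33  0.02  3.89] turn z 0.007
```

Call:
servo_tool([
  [[-0.3,0,1],[0,0,0],1],
  [[0,0,1.2],[0,0,0],1],
  [[0,0,1],[0,0,0],1],
  [[0,0,0.5],[0,0,0],1],
  [[0,0,0.5],[0,0,0],1],
  [[0,0,0.4],[0,0,0],1],
  [[0,0,0],[0,0,0],1],
  [[0,0,0],[0,0,0],1],
])

```text
time_s: 28.03
tcp_pos: [0.6543, 0.1557, 0.1468]
eef_rot: [-0.001, 0.666, 0.746, -0.001]
contact_force: [-6.2, -0.9, 7.2]
finger_gap: 0.0005
```

Call:
servo_tool([
  [[0,0,0.2],[0,0,0],1],
  [[0,0,0.2],[0,0,0],1],
  [[0,0,0],[0,0,0],1],
  [[0,0,0],[0,0,0],1],
])

```text
time_s: 28.37
tcp_pos: [0.6547, 0.1558, 0.1443]
eef_rot: [-0.0, 0.666, 0.746, 0.0]
contact_force: [-8.1, -2.0, 15.3]
finger_gap: 0.0005
```

Call:
servo_tool([
  [[0,0,0.15],[0,0,0],1],
  [[0,0,0],[0,0,0],1],
  [[0,0,0],[0,0,0],1],
])

```text
time_s: 28.62
tcp_pos: [0.6548, 0.1558, 0.1442]
eef_rot: [0.0, 0.666, 0.746, 0.0]
contact_force: [-12.0, -3.0, 24.9]
finger_gap: 0.0002
```

Call:
servo_tool([
  [[0,0,-0.5],[0,0,0],1],
  [[0,0,-0.5],[0,0,0],1],
  [[0,0,-0.8],[0,0,0],1],
  [[0,0,-1],[0,0,0],1],
  [[0,0,-3],[0,0,0],1],
  [[0,0,-3],[0,0,0],1],
  [[0,0,-2],[0,0,0],1],
  [[0,0,0],[0,0,0],1],
])

```text
time_s: 29.28
tcp_pos: [0.6578, 0.1562, 0.2551]
eef_rot: [0.002, 0.666, 0.746, 0.004]
contact_force: [0.1, -0.2, 1.1]
finger_gap: 0.0006
```

Run:
```python
from h import *
im=snapshot("top")
for r in regs("top","plate"): print('plate',round(r['conf'],2),r['centre'],*fit("top",r['pixels'],PLATE,0,yaws=(-.36,)))
for r in regs("top","machine"): print('mach',round(r['conf'],2),r['centre'],r['pixels'].sum(),*fit("top",r['pixels'],MACH,0,x0=(.634,.0014),yaws=(-.108,)))
im2=snapshot("side")
for r in regs("side","plate"): print('plate',round(r['conf'],2),r['centre'],*fit("side",r['pixels'],PLATE,0,yaws=(-.36,)))
for r in regs("side","machine"): print('mach',round(r['conf'],2),r['centre'],*fit("side",r['pixels'],MACH,0,x0=(.634,.0014),yaws=(-.108,)))
go(.4369,-.0221,.2,-.36)
b=np.hstack([cv2.resize(i[v:v+150,u:u+150],None,fx=2.6,fy=2.6,interpolation=cv2.INTER_CUBIC) for i,u,v in((im,70,110),(im2,150,110))])
cv2.imwrite("pics/tote5.png",b[:,:,::-1])
```

```text
mach 0.94 [263.4, 110.1] 10322 [ 0.6345  0.001  -0.1116] 0.961
mach 0.34 [374.0, 190.5] 8873 [ 0.634   0.0014 -0.108 ] 0.0
plate 0.95 [235.0, 239.1] [ 0.4367 -0.0214 -0.3589] 0.962
plate 0.56 [221.3, 170.4] [ 0.5939  0.3926 -0.4579] 0.258
t 29.58 tcp [0.6546 0.1554 0.2479] yaw 1.683 F [-1.   0.1 -0.2] gap 0.0004 tilt [-0.002 -0.001]
shift [-15.2  -23.61   4.84] turn z -1.099
```

View pics/tote5.png

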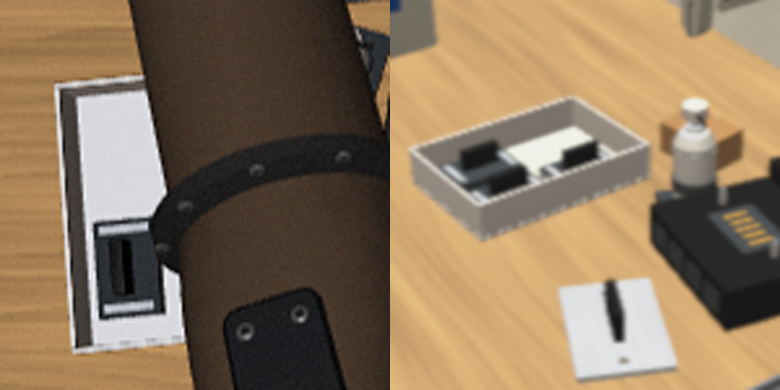

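The cap went to its stop (25 N at z = 0.144) and sprang back up, visible in the side view. The third carrier also lies in the tote. Next is the plate.

Call:
servo_tool([
  [[-1.5,-2.3,0],[0,0,0],0.3],
  [[-1.5,-2.4,0],[0,0,0],0.3],
  [[-1.5,-2.4,0.3],[0,0,0],0.3],
  [[-1.5,-2.4,0.5],[0,0,0],0.3],
  [[-1.5,-2.4,0.5],[0,0,0],0.3],
  [[-1.5,-2.3,0.5],[0,0,0],0.3],
  [[-1.5,-2.3,0.5],[0,0,0],0.3],
  [[-1.5,-2.3,0.5],[0,0,0],0.3],
  [[-1.6,-2.4,1],[0,0,0],0.3],
  [[-1.6,-2.4,1],[0,0,0],0.3],
])

```text
time_s: 30.42
tcp_pos: [0.4363, -0.0226, 0.2005]
eef_rot: [-0.0, 0.666, 0.746, -0.0]
contact_force: [0.7, -0.3, -0.4]
finger_gap: 0.0618
```

Call:
servo_tool([
  [[0,0,0],[0,0,0.12],0.3],
  [[0,0,0],[0,0,0.12],0.3],
  [[0,0,0],[0,0,0.12],0.3],
  [[0,0,0],[0,0,0.12],0.3],
  [[0,0,0],[0,0,0.12],0.3],
  [[0,0,0],[0,0,0.12],0.3],
  [[0,0,0],[0,0,0.12],0.3],
  [[0,0,0],[0,0,0.12],0.3],
  [[0,0,0],[0,0,0.12],0.3],
  [[0,0,0],[0,0,0.12],0.3],
])

```text
time_s: 31.25
tcp_pos: [0.4372, -0.0219, 0.2006]
eef_rot: [-0.0, 0.972, 0.236, -0.001]
contact_force: [-0.8, -0.0, -0.1]
finger_gap: 0.0644
```

Call:
servo_tool([
  [[0,0,0],[0,0,0.12],0.3],
  [[0,0,0],[0,0,0.12],0.3],
  [[0,0,0],[0,0,0.12],0.3],
  [[0,0,0],[0,0,0.12],0.3],
  [[0,0,0],[0,0,0.12],0.3],
  [[0,0,0],[0,0,0.12],0.3],
  [[0,0,0],[0,0,0.12],0.3],
  [[0,0,0],[0,0,0],0.3],
  [[0,0,0],[0,0,0],0.3],
])

```text
time_s: 32.0
tcp_pos: [0.4374, -0.0218, 0.2008]
eef_rot: [0.0, 0.984, -0.176, -0.0]
contact_force: [-0.5, -0.5, -0.3]
finger_gap: 0.0644
```

Run:
```python
from h import *
im2=snapshot("side")
for r in regs("side","plate"): print('plate',round(r['conf'],2),r['centre'],*fit("side",r['pixels'],PLATE,0,yaws=(-.36,)))
go(.4368,-.0218,.012,-.36)
print(observe()['joint_positions'].round(2))
```

```text
plate 0.63 [236.2, 238.9] [ 0.4345 -0.0247 -0.3481] 0.958
t 32.1 tcp [ 0.4375 -0.0218  0.201 ] yaw -0.353 F [ 0.2 -0.5 -0.9] gap 0.0646 tilt [-0.001 -0.   ]
shift [-6.00e-02  1.00e-02  1.89e+01] turn z 0.007
[-0.3   0.15  0.26  2.06 -0.05  0.94 -0.37]
```

Call:
servo_tool([
  [[0,0,2],[0,0,0],0.3],
  [[0,0,3],[0,0,0],0.3],
  [[0,0,3],[0,0,0],0.3],
  [[0,0,3],[0,0,0],0.3],
  [[0,0,3],[0,0,0],0.3],
  [[0,0,2],[0,0,0],0.3],
  [[0,0,1.5],[0,0,0],0.3],
  [[0,0,0.8],[0,0,0],0.3],
  [[0,0,0.3],[0,0,0],0.3],
  [[0,0,0],[0,0,0],0.3],
])

```text
time_s: 32.93
tcp_pos: [0.4376, -0.022, 0.015]
eef_rot: [0.0, 0.984, -0.177, -0.0]
contact_force: [-0.1, -0.2, 0.5]
finger_gap: 0.0642
```

Call:
servo_tool([
  [[0,0,0.2],[0,0,0],0.5],
  [[0,0,0],[0,0,0],0.7],
  [[0,0,0],[0,0,0],1],
  [[0,0,0],[0,0,0],1],
  [[0,0,0],[0,0,0],1],
  [[0,0,0],[0,0,0],1],
  [[0,0,0],[0,0,0],1],
  [[0,0,0],[0,0,0],1],
  [[0,0,0],[0,0,0],1],
  [[0,0,0],[0,0,0],1],
])

```text
time_s: 33.77
tcp_pos: [0.4368, -0.0216, 0.0132]
eef_rot: [-0.0, 0.984, -0.177, -0.001]
contact_force: [-4.5, 0.9, 5.7]
finger_gap: 0.014
```

Call:
servo_tool([
  [[0,0,-0.5],[0,0,0],1],
  [[0,0,-1],[0,0,0],1],
  [[0,0,-2],[0,0,0],1],
  [[0,0,-2],[0,0,0],1],
  [[0,0,-2],[0,0,0],1],
  [[0,0,-2],[0,0,0],1],
  [[0,0,-1.5],[0,0,0],1],
  [[0,0,-1],[0,0,0],1],
  [[0,0,0],[0,0,0],1],
  [[0,0,0],[0,0,0],1],
])

```text
time_s: 34.6
tcp_pos: [0.438, -0.0219, 0.1334]
eef_rot: [-0.0, 0.984, -0.178, 0.001]
contact_force: [-0.1, 0.5, -4.7]
finger_gap: 0.0138
```

Run:
```python
from h import *
snapshot("top")
for r in regs("top","machine",.6): print('mach',round(r['conf'],2),r['centre'],r['pixels'].sum(),*fit("top",r['pixels'],MACH,0,x0=(.634,.0014),yaws=(-.108,)))
go(.6343,.0012,.14,-.11)
```

```text
mach 0.81 [261.3, 110.0] 10139 [ 0.6352  0.0012 -0.1056] 0.943
t 34.7 tcp [ 0.4371 -0.0219  0.1325] yaw -0.357 F [ 1.3 -0.4 -4.2] gap 0.0137 tilt [-0.001 -0.   ]
shift [17.66 -9.06 -0.78] turn z -0.247
```

Run:
```python
from h import *
M=(.6341,.0014,-.1082); out=[]
for cam,f,(u,v),k in(("top","pics/top0.png",(222,115),6),("side","pics/s0.png",(250,165),4)):
    im=cv2.imread(f if cam=="top" else "pics/side0.png");w,h=(76,56) if k==6 else (76,56)
    big=cv2.resize(im[v:v+h,u:u+w],None,fx=5,fy=5,interpolation=cv2.INTER_CUBIC)
    for y in(-.065,.065):
        p=pc(cam,world(M,np.array([[0,y,.06],[0,y,.082]]),0)); print(cam,p.round(1).tolist())
        q=np.int32((p+.5-[u,v])*5);cv2.line(big,tuple(q[0]),tuple(q[1]),(0,255,0),1)
    out.append(big)
cv2.imwrite("pics/pins.png",np.hstack(out))
```

```text
top [[285.5, 142.8], [286.0, 141.0]]
top [[235.5, 137.2], [235.0, 135.3]]
side [[297.5, 207.7], [297.8, 201.6]]
side [[277.6, 187.6], [277.8, 181.8]]
```

View pics/pins.png

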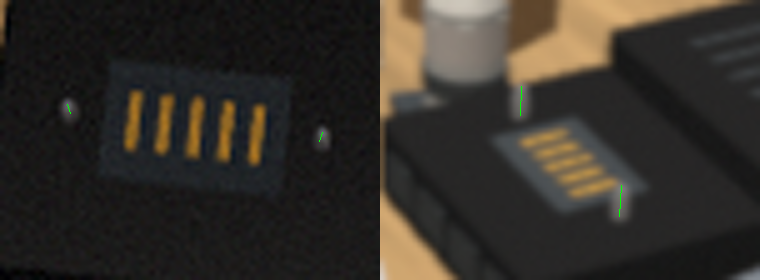

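The drawn pin axes fall on both pins in both cameras, so the seat is at (0.634, 0.001) with yaw −0.108.

Call:
servo_tool([
  [[1.5,-0.8,-0.5],[0,0,0],1],
  [[2.2,-1.1,-0.3],[0,0,0],1],
  [[2.2,-1.1,0],[0,0,0],1],
  [[2.2,-1.2,0],[0,0,0],1],
  [[2.2,-1.2,0],[0,0,0],1],
  [[2.2,-1.2,0],[0,0,0],1],
  [[2.2,-1.1,0],[0,0,0],1],
  [[1.5,-0.8,0],[0,0,0],1],
  [[1,-0.5,0],[0,0,0],1],
  [[0.4,-0.1,0],[0,0,0],1],
])

```text
time_s: 35.53
tcp_pos: [0.6353, 0.0024, 0.1392]
eef_rot: [0.0, 0.984, -0.177, -0.001]
contact_force: [-0.2, -0.3, -4.1]
finger_gap: 0.0137
```

Call:
servo_tool([
  [[0,0,0],[0,0,-0.05],1],
  [[0,0,0],[0,0,-0.1],1],
  [[0,0,0],[0,0,-0.1],1],
  [[0,0,0],[0,0,0],1],
  [[0,0,0],[0,0,0],1],
  [[0,0,0],[0,0,0],1],
])

```text
time_s: 36.03
tcp_pos: [0.6338, 0.0016, 0.1407]
eef_rot: [0.0, 0.998, -0.055, -0.001]
contact_force: [0.2, -0.3, -4.4]
finger_gap: 0.014
```

Run:
```python
from h import *
im=snapshot("side"); s=observe()
for r in regs("side","plate"): print('plate',round(r['conf'],2),r['centre'],*fit("side",r['pixels'],PLATE,s['tcp_pos'][2]-.013,yaws=(-.11,)))
go(.634,.0012,.095,-.108)
cv2.imwrite("pics/s6.png",cv2.resize(im[120:260,210:370],None,fx=4,fy=4,interpolation=cv2.INTER_CUBIC)[:,:,::-1])
```

```text
plate 0.57 [292.8, 179.7] [ 0.6351 -0.001  -0.1063] 0.826
t 36.13 tcp [0.6342 0.0018 0.141 ] yaw -0.109 F [ 0.3  0.5 -4.2] gap 0.0138 tilt [-0. -0.]
shift [-0.01  0.06  4.6 ] turn z -0.001
```

View pics/s6.png

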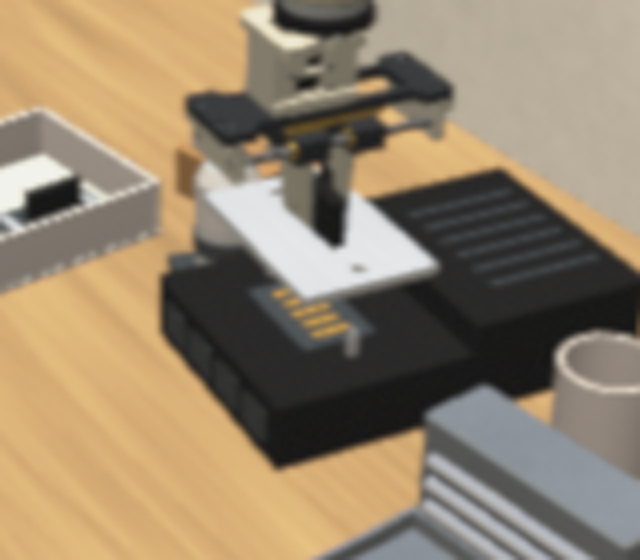

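The plate hangs level, with its near hole (357,268 in the crop) directly above the pin (352,332). Lowering it.

Call:
servo_tool([
  [[0,0,1],[0,0,0],1],
  [[0,0,1],[0,0,0],1],
  [[0,0,1],[0,0,0],1],
  [[0,0,0.8],[0,0,0],1],
  [[0,0,0.5],[0,0,0],1],
  [[0,0,0.4],[0,0,0],1],
  [[0,0,0],[0,0,0],1],
  [[0,0,0],[0,0,0],1],
])

```text
time_s: 36.8
tcp_pos: [0.6345, 0.0018, 0.0941]
eef_rot: [0.0, 0.999, -0.054, -0.0]
contact_force: [-0.8, -0.4, -4.3]
finger_gap: 0.0139
```

Call:
servo_tool([
  [[0,0,0.2],[0,0,0],1],
  [[0,0,0.2],[0,0,0],1],
  [[0,0,0],[0,0,0],1],
  [[0,0,0],[0,0,0],1],
])

```text
time_s: 37.13
tcp_pos: [0.6344, 0.002, 0.0903]
eef_rot: [-0.0, 0.999, -0.053, 0.0]
contact_force: [0.3, 0.9, -4.6]
finger_gap: 0.0137
```

Call:
servo_tool([
  [[0,0,0.2],[0,0,0],1],
  [[0,0,0.2],[0,0,0],1],
  [[0,0,0],[0,0,0],1],
  [[0,0,0],[0,0,0],1],
])

```text
time_s: 37.47
tcp_pos: [0.6337, 0.0024, 0.0857]
eef_rot: [-0.0, 0.999, -0.053, -0.001]
contact_force: [-2.9, 3.3, -5.3]
finger_gap: 0.0137
```

Call:
servo_tool([
  [[0,0,0.2],[0,0,0],1],
  [[0,0,0.2],[0,0,0],1],
  [[0,0,0],[0,0,0],1],
  [[0,0,0],[0,0,0],1],
])

```text
time_s: 37.8
tcp_pos: [0.6337, 0.0025, 0.0817]
eef_rot: [-0.0, 0.999, -0.053, -0.001]
contact_force: [-3.8, 3.2, -5.6]
finger_gap: 0.0142
```

Call:
servo_tool([
  [[-0.05,-0.05,0.2],[0,0,0],1],
  [[0,0,0.2],[0,0,0],1],
  [[0,0,0],[0,0,0],1],
  [[0,0,0],[0,0,0],1],
])

```text
time_s: 38.13
tcp_pos: [0.6336, 0.0026, 0.0778]
eef_rot: [-0.0, 0.999, -0.053, -0.0]
contact_force: [-2.7, 2.3, -5.9]
finger_gap: 0.0138
```

Call:
servo_tool([
  [[0,0,0.2],[0,0,0],1],
  [[0,0,0.1],[0,0,0],1],
  [[0,0,0],[0,0,0],1],
  [[0,0,0],[0,0,0],1],
])

```text
time_s: 38.47
tcp_pos: [0.6337, 0.0026, 0.0751]
eef_rot: [-0.0, 0.999, -0.053, -0.0]
contact_force: [-4.1, 3.1, -4.2]
finger_gap: 0.0139
```

Call:
servo_tool([
  [[-0.05,-0.05,0.1],[0,0,0],1],
  [[0,0,0.1],[0,0,0],1],
  [[0,0,0],[0,0,0],1],
  [[0,0,0],[0,0,0],1],
])

```text
time_s: 38.8
tcp_pos: [0.6337, 0.0028, 0.0733]
eef_rot: [0.0, 0.999, -0.054, 0.0]
contact_force: [-3.2, 2.2, -2.6]
finger_gap: 0.0139
```

Call:
servo_tool([
  [[0,0,0.1],[0,0,0],1],
  [[0,0,0],[0,0,0],1],
  [[0,0,0],[0,0,0],1],
])

```text
time_s: 39.05
tcp_pos: [0.6337, 0.0027, 0.0732]
eef_rot: [-0.0, 0.999, -0.054, 0.0]
contact_force: [-7.2, 1.3, 7.9]
finger_gap: 0.0138
```

Deck contact at TCP z = 0.0732, which matches the pick height of 0.0132 plus 60 mm. Releasing.

Call:
servo_tool([
  [[0,0,0],[0,0,0],0.5],
  [[0,0,0],[0,0,0],0.4],
  [[0,0,0],[0,0,0],0.4],
  [[0,0,0],[0,0,0],0.4],
  [[0,0,0],[0,0,0],0.4],
  [[0,0,-0.5],[0,0,0],0.4],
  [[0,0,-2],[0,0,0],0.4],
  [[0,0,-3],[0,0,0],0.4],
  [[0,0,-3.5],[0,0,0],0.4],
  [[0,0,-3.5],[0,0,0],0.4],
])

```text
time_s: 39.88
tcp_pos: [0.6331, 0.0028, 0.1986]
eef_rot: [0.0, 0.999, -0.054, -0.0]
contact_force: [0.5, 0.8, -0.4]
finger_gap: 0.0551
```

Call:
servo_tool([
  [[-1,3.3,-1],[0,0,0],0.4],
  [[-1.5,3.3,0],[0,0,0],0.4],
  [[-1.5,3.3,0],[0,0,0],0.4],
  [[-1.5,3.3,0],[0,0,0],0.4],
  [[-1.5,3.3,0],[0,0,0],0.4],
  [[-1.5,3.3,0],[0,0,0],0.4],
  [[-1.5,3.3,0],[0,0,0],0.4],
  [[-1.5,3.3,0],[0,0,0],0.4],
  [[-1.5,3.3,0],[0,0,0],0.4],
  [[0,0,0],[0,0,0],0.4],
])

```text
time_s: 40.72
tcp_pos: [0.4676, -0.2863, 0.2082]
eef_rot: [0.002, 0.998, -0.059, -0.0]
contact_force: [-0.7, -0.8, 0.2]
finger_gap: 0.055
```

Run:
```python
from h import *
im=snapshot("top")
for r in regs("top","carrier0"): print('car',round(r['conf'],2),np.round(r['centre']),*fit("top",r['pixels'],CAR,.005,yaws=(.1,)))
for r in regs("top","plate"): print('plate',round(r['conf'],2),r['centre'],*[fit("top",r['pixels'],PLATE,z,yaws=(-.1,)) for z in(.06,.066)])
im2=snapshot("side")
for r in regs("side","plate"): print('plate',round(r['conf'],2),r['centre'],*[fit("side",r['pixels'],PLATE,z,yaws=(-.1,)) for z in(.06,.066)])
b=np.hstack([cv2.resize(i[v:v+200,u:u+200],None,fx=2,fy=2,interpolation=cv2.INTER_CUBIC) for i,u,v in((im,85,75),(im2,150,120))])
cv2.imwrite("pics/end.png",b[:,:,::-1]); go(.5,-.3,.2,0)
```

```text
car 0.75 [154. 210.] [0.452  0.2913 0.1024] 0.942
car 0.73 [359. 289.] [ 0.2503 -0.258   0.7383] 0.961
car 0.62 [121. 211.] [0.4464 0.3759 0.0907] 0.938
car 0.57 [150. 168.] [0.5668 0.303  0.1297] 0.935
plate 0.8 [260.9, 140.6] (array([ 6.365e-01,  5.000e-04, -9.330e-02]), np.float64(0.949)) (array([ 0.6351,  0.0014, -0.1042]), np.float64(0.94))
plate 0.76 [302.6, 205.0] (array([ 0.6516, -0.008 , -0.6151]), np.float64(0.198)) (array([ 0.6444, -0.0137, -0.5902]), np.float64(0.195))
t 40.97 tcp [ 0.4735 -0.2771  0.2073] yaw -0.105 F [0.2 0.4 1.1] gap 0.055 tilt [0.001 0.001]
shift [2.88 2.   0.73] turn z -0.105
```

View pics/end.png

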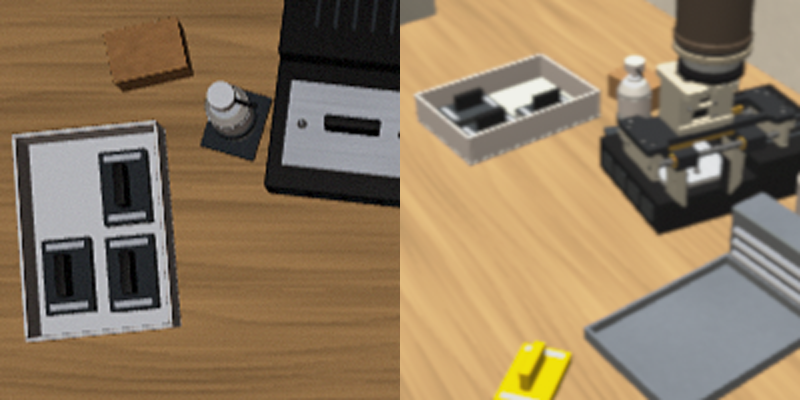

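Call:
servo_tool([
  [[-1,0,-3],[0,0,0],0.4],
  [[-1,0,-3],[0,0,0],0.4],
  [[-1,0,-3],[0,0,0],0.4],
  [[-1,0,-3],[0,0,0],0.4],
  [[-1,0,-3],[0,0,0],0.4],
  [[-1,0,-3],[0,0,0],0.4],
  [[-1,0,-3],[0,0,0],0.4],
  [[-1,0,-1],[0,0,0],0.4],
  [[0,0,0],[0,0,0],0.4],
  [[0,0,0],[0,0,0],0.4],
])

```text
time_s: 41.8
tcp_pos: [0.3935, -0.2691, 0.4271]
eef_rot: [-0.0, 0.999, -0.053, 0.001]
contact_force: [-0.4, -0.0, -0.9]
finger_gap: 0.0552
```

Run:
```python
from h import *
im2=snapshot("side")
for r in regs("side","plate"): print('plate',round(r['conf'],2),r['centre'],*[fit("side",r['pixels'],PLATE,z,yaws=(-.1,)) for z in(.06,.066)])
big=cv2.resize(im2[150:250,230:380],None,fx=4,fy=4,interpolation=cv2.INTER_CUBIC)[:,:,::-1].copy()
h=cv2.convexHull(np.float32(pc("side",world((.634,.0014,-.108),PLATE[0],.06))));cv2.polylines(big,[np.int32((h+.5-[230,150])*4)],True,(0,255,0),1)
cv2.imwrite("pics/end2.png",big); s=observe();print(s['time_s'],s['tcp_pos'])
```

```text
plate 0.71 [289.1, 196.7] (array([ 0.6369,  0.0013, -0.1   ]), np.float64(0.936)) (array([ 0.6308, -0.0073, -0.1071]), np.float64(0.926))
41.9 [ 0.39335025 -0.26894609  0.42560785]
```

View pics/end2.png

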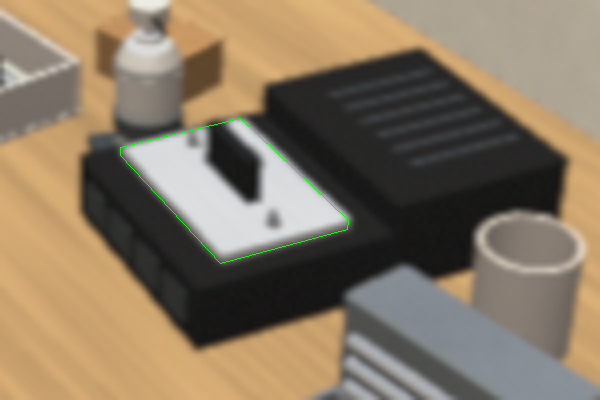

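The plate matches the home outline at z = 0.060 with both pins through it, and the mug and carton are in place.

```bash
python3 -c "
from bench import *
print(hand_in())"
```

```text
the job is handed in; nothing more can be done
None
```

The whole job was done in the order asked and handed in at about 42 s of robot time.

- **Carriers:** three were in the tray, and all three now lie flat in the tote with their grips up. The last top view shows them in separate slots, at about (0.45, 0.29), (0.45, 0.38) and (0.57, 0.30). I left the yellow look-alike alone. The second carrier met the tote floor with about 24 N at the wrist. The third was released an estimated 4 mm above the floor.
- **Cap:** I pressed it to its stop, 10 mm down and 25 N at the wrist against a 9 N spring. It sprang back up, which showed in the side view.
- **Cover plate:** it went over both pins with only a few newtons sideways and touched the deck at exactly the pick height plus 60 mm. After release, the side view shows it on the deck with both pins through the holes. Its outline matches the home pose drawn at the deck height of 60 mm.
- **Left alone:** the mug and carton looked unmoved, and the gripper ended clear of everything at z = 0.43.

**Checks that disagreed:** the carrier fits from the side camera inside the tote were poor because the tote wall hides part of them, so I went by the top view there. One side-view plate fit failed while the arm was in the way, and was good once the arm had moved. The plate fits differ from the seat point by about 2 to 3 mm, close to the 2 mm calibration error.

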